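# Stretch the wide band on the lever ring stretcher

### The arm

A 6-joint arm with a two-finger parallel gripper is mounted at the origin on the work surface. World frame = base frame: x ahead of the robot, y to its left, z up, the work surface at z = 0. Lengths are in mm, angles in rad, forces in N, time in s.
With the tool pointing down it reaches from about 325 to 900 mm from the base axis. Payload 6.1 kg.
Tool frame: the origin (TCP) lies between the finger pads; the fingertips stand 25 mm ahead of it and the grasp point (between the pads) lies 6 mm ahead of it; z points along the fingers, y is the line along which they close (so a half turn about z gives the same grasp; the last joint's range is limited). The gripper opens to 85 mm and grips with 20 to 120 N. Pads are 22 mm wide; open, the fingers measure 114 mm over their backs; the gripper's body (76 mm by 85 mm) begins 54 mm behind the grasp point. The pads swing forward as they close: fully open they stand 13 mm farther back than shut.
Start: joints at [-1.436, 0.22, 1.526, -0, 1.395, -0.126], TCP at [161.152, -603.859, 256.3] pointing down, gripper open.
Joint ranges: [-2.98, 2.98], [-0.91, 2.08], [0.09, 2.57], [-1.24, 4.39], [0.2, 2.65], [-2.68, 2.68]. Speed limits (rad/s): [2.57, 2.57, 3.01, 3.14, 3.14, 3.14].

### API

Orientations are given as a unit quaternion [w, x, y, z].
In Python, from rig import bot gives the robot as it stands. The module is installed in compiled form; this text tells all that it offers.
- The arm moves only by the shell command python3 -m jog 'ROWS' [FORCE]. ROWS is JSON, a list of rows, each a list of 3 entries, a list of its own where there are three numbers: the shift along the tool's x, y, z each as a share of 0.03 m, from -1 to 1, then the turn, a rotation vector about the tool's x, y, z each as a share of 4 degrees, from -1 to 1, then the opening, from 0 (shut) to 1 (fully open). In form: [[[tx, ty, tz], [wx, wy, wz], gripper], ...]. A call has 1 to 20 rows; each row shifts and turns the commanded pose from where the row before left it, along the tool's axes as they then stand; what a row does not reach is not made up. A row lasts 1/12 s, in which the tool goes at most 41.7 mm and 7.16 degrees, less where a joint would pass 70% of its speed; a pose out of reach is approached as far as the arm can. A call with a number of a shift or a turn outside -1 to 1 is refused whole. A call with a gripper value outside its range is refused whole. The fingers move at their own pace and stop on an object; FORCE is the grip in N (left out, the last holds). Time passes only in rows, so rows that do not move let the fingers close. It gives the time, the measured TCP pose, the force, the opening and the grip force at its end, in the units of the state.
- bot.get_state(): the state, without advancing time (a new reading comes with each control period).
- bot.capture(name): name is "scene" or "side" or "wrist"; returns a dict with "color" (480x640x3 uint8, blue, green, red), "z_map" (480x640 float32, mm along the optical axis (not along the pixel's ray), 0 where there is no reading), "fovy" (degrees; the focal length in pixels is half the picture's height over the tangent of half this angle, whatever the lens; pixels are square), "cx", "cy" (the principal point, pixels), "xyz" and "attitude" of the camera in the world. Camera axes: x right, y down, z forward; pixel columns grow to the right and rows downward; lengths in mm; the calibration is good to about 2 mm. A picture is of the moment at which its call begins.
- bot.finish_job(): hands the job in; it is judged then, once.
The state is a dict: "t": time; "joints": joint angles; "joint_velocities": joint speeds; "joint_efforts": joint torques, N m; "ee_pos": TCP position; "orientation": TCP orientation; "contact_force": force on the tool from outside, world axes, zero at the start; "wrist_torque": the same for the moment, N m; "grip_width": opening from 0.0 (shut) to 1.0 (fully open); "grasp_force": force on a finger pad.
Only numpy, scipy, OpenCV 4.12 (cv2) and the standard library are available. Lean on these libraries where they do the work, as an engineer would, in place of code of your own. Each camera call takes 0.05 s, during which the arm holds its last target. There are 200 camera calls.

### The job

Enlarge the wide band, the tallest plain ring on the leather pad: slip it over the mandrel of the ring stretcher so that it sits flat on the step, and let go of it. Then bring the stretcher's handle down until it is level, not noticeably past it or the ring is over-stretched, and keep holding it there: finish while the gripper still holds the handle level against its spring. Leave the other rings and everything else on the bench where they are.

Things in the scene. Friction and masses are not known exactly. Their poses are not given: they have to be found in the camera images.
- band_mid (a point): Centre of the wide band, a loose plain silver-coloured ring of about 16 g: outer diameter 26 mm, bore 21.5 mm, 9 mm tall. It starts lying flat on the leather pad, its z axis (the bore's axis) upright; this point is on that axis, half way up (4.5 mm above its underside).
- thin_band: A second loose plain ring, to be left alone: outer diameter 21 mm, only 4 mm tall, lying flat on the pad. Origin: centre of its underside.
- signet: A loose signet ring, to be left alone: shank of outer diameter 21 mm, 5 mm tall, with an upright flat plate 15 mm wide and 12 mm tall on one side. Lying flat on the pad. Origin: centre of the shank's underside.
- pad: Fixed brown leather sorting pad on the bench, 230 mm along its x, 90 mm along its y, 4 mm thick. Origin: centre of its underside, on the bench. The three rings lie in a row along its x axis, about 70 mm apart, in any order.
- stretcher: Lever ring stretcher, bolted to the bench: cast base 150 x 115 mm, two-cheeked frame, and an upright split steel mandrel on its head, 240 mm high in all. Origin: centre of the base's underside, below the mandrel axis; z up; its handle sticks out towards its own -x side. The frame's head (100 x 72 mm) reaches up to 166 mm, a flange of 52 mm diameter up to 176 mm.
- seat (a point): Point on the mandrel's axis at the step the ring must sit on, 205 mm above the bench. Above it the mandrel is 19.5 mm in diameter for 23 mm, then tapers over 12 mm to an 11 mm nose, topping out 35 mm above this point. Below, it is 24.5 mm in diameter for 29 mm down to the flange. Seated, the ring's underside lies flat on the step and its centre is 4.5 mm above this point.
- lever (a joint): Angle of the stretcher's handle, rad, growing as it is brought down: 0 = at rest, pointing 0.60 rad up above level; 0.60 = level; hard stop at 0.85. A return spring lifts it: about 3 N at the middle of the grip to start it moving, about 10 N to hold it level; let go, it rises to 0 again. As it goes down the mandrel's four jaws spread by up to about 1 mm.
- pivot (a point): The handle's hinge point, 100 mm above the bench and 32 mm from the mandrel's axis towards the stretcher's -x; the hinge axis is the stretcher's y axis. The handle lies in the upright plane through this point and the mandrel's axis.
- grip (a point): Middle of the handle's black rubber grip, on its axis, 190 mm from the hinge point. The grip is a round bar of 26 mm diameter which reaches 50 mm to either side of this point along the handle and ends in a round cap; inward of it is a 17 mm steel bar. Level, the grip is 100 mm above the bench. This point moves with the handle.
- mallet: Loose rawhide mallet lying on the bench, head 40 mm diameter x 70 mm, wooden handle 215 mm; to be left alone. Origin on the bench under the head.
- wax_block: Loose green block of carving wax, 62 x 58 x 38 mm; to be left alone. Origin: centre of its underside.
- bur_block: Loose white block 62 x 46 x 14 mm with ten small burs standing in it, 35 mm high in all; to be left alone. Origin: centre of its underside.
- ring_box: Loose open clear plastic box, 75 x 75 x 24 mm, with wax rings in it; to be left alone. Origin: centre of its underside.
- file_jar: Loose glass jar full of needle files, 80 mm diameter, about 180 mm high; to be left alone. Origin: centre of its underside.
- bottle: Loose white plastic jar with a cap, 56 mm diameter, 120 mm high; to be left alone. Origin: centre of its underside.

How it is judged (in metres and radians):
On the way, in this order (a step that is already met when the one before it is completed fails the run):
1. the wide band sits flat on the mandrel's step, let go, with the handle still up (horizontal distance between band_mid and seat below 0.003 m and z of band_mid in the frame of seat between 0.002 and 0.008 m and angle between the z axis of band_mid and the z axis of seat, either way round below 0.12 rad and contact force between the fingers and band below 0.05 N and value of joint lever below 0.2 rad), for 0.2 s.
2. the handle is brought down to level and held there by the gripper (value of joint lever between 0.5 and 0.7 rad and contact force between the fingers and lever above 2 N), for 0.5 s.
At the end, for the whole second after the job is handed in: The program has ended and the gripper still holds the handle, at rest, within 0.1 rad (about 6 degrees) of level, pushing on it with more than 2 N; the wide band lies flat on the mandrel's step, around the mandrel (centre within 3 mm of its axis and 2 to 8 mm above the step), untouched by the robot (all of step 2 and velocity of joint lever between -0.1 and 0.1 rad/s and horizontal distance between band_mid and seat below 0.003 m and z of band_mid in the frame of seat between 0.002 and 0.008 m and angle between the z axis of band_mid and the z axis of seat, either way round below 0.12 rad and contact force between the arm and band below 0.05 N); the arm keeps its last pose, push and grip.
It fails at once if the handle goes more than 0.16 rad (9 degrees) past level: the ring is over-stretched (value of joint lever above 0.76 rad).
It fails at once if another ring is moved more than 15 mm (distance of any of thin_band, signet from where it was at the start of the episode above 0.015 m).
It fails at once if something else on the bench is moved more than 20 mm (distance of any of mallet, wax_block, bur_block, ring_box, file_jar, bottle from where it was at the start of the episode above 0.02 m).
It also fails if it takes over 58 s, if anything falls off the work surface, if the arm or the gripper's body presses on something with over 40 N, if the wrist force passes 120 N, or if a joint passes its speed limit or range.

## Working session

There is one attempt and no reset: what is moved stays moved. The work goes in short steps, Python scripts to look and compute and a shell command to move; the robot and the scene stay as the last step left them, time stands still between calls to the robot, and variables do not carry over. Pictures are saved under pics/ and viewed, at most 14 in all, crops included, and the job is handed in when it is done.

```bash
mkdir -p pics; cat > h.py <<'E'
import numpy as np, cv2
from rig import bot
from scipy.spatial.transform import Rotation as R
def rot(q): return R.from_quat([q[1],q[2],q[3],q[0]]).as_matrix()
def cap(n):
    c=bot.capture(n); c['f']=240/np.tan(np.radians(c['fovy'])/2); c['R']=rot(c['attitude']) if np.size(c['attitude'])==4 else np.array(c['attitude']); return c
def ray(c,u,v):
    d=np.array([(u-c['cx'])/c['f'],(v-c['cy'])/c['f'],1.]); return c['R']@d
def onz(c,u,v,z):
    d=ray(c,u,v); p=np.array(c['xyz']); return p+d*(z-p[2])/d[2]
def pts(c):
    v,u=np.mgrid[:480,:640]; d=np.stack([(u-c['cx'])/c['f'],(v-c['cy'])/c['f'],np.ones(u.shape)],-1)*c['z_map'][...,None]
    return d@c['R'].T+np.array(c['xyz'])
def proj(c,p):
    q=c['R'].T@(np.array(p)-np.array(c['xyz'])); return q[:2]/q[2]*c['f']+[c['cx'],c['cy']]
E
python3 - <<'E'
from h import *
print(bot.get_state())
for n in ['scene','side','wrist']:
    c=cap(n); cv2.imwrite(f'pics/{n}0.png',c['color']); print(n,c['fovy'],c['cx'],c['cy'],c['xyz'],c['attitude'],(c['z_map']>0).mean())
E
```

```text
{'t': 0.0, 'joints': array([-1.43606136e+00,  2.21261569e-01,  1.52761639e+00,  1.06880810e-05,
        1.39469048e+00, -1.26121992e-01]), 'joint_velocities': array([-0.00122986, -0.00078058, -0.00165618, -0.00031349, -0.00066889,
       -0.00013017]), 'joint_efforts': array([-1.66274503e-04, -4.96898854e+01, -3.89391482e+01, -1.70953608e-04,
        1.09212636e-02, -6.98616077e-06]), 'ee_pos': array([ 161.10360542, -603.30281501,  255.17444089]), 'orientation': array([-9.87908358e-04,  9.91505896e-01,  1.30057995e-01,  1.00606827e-06]), 'contact_force': array([-0.29008061,  0.58432716, -0.01211292]), 'wrist_torque': array([ 0.03214083, -0.02866684,  0.05981525]), 'grasp_force': 0.0, 'grip_width': 1.0026738592657143}
scene 54.72332334037714 322.9785226037299 244.13531334677222 [1028.02981928 -530.91574478  901.60917737] [-0.34403781  0.87349699  0.32311914 -0.11931056] 0.995908203125
side 48.708573531303124 322.98285297586534 249.14511172240537 [ 378.20362637 -794.91630988  911.24296343] [-0.40645664  0.90561949 -0.11254033  0.04450862] 0.9957747395833333
wrist 60.052990998659546 315.8816491345466 238.65815377572076 [ 239.06289438 -581.62679032  372.26476054] [ 0.12641259  0.78311115 -0.60101273 -0.09767546] 0.9960774739583333
```

View pics/scene0.png

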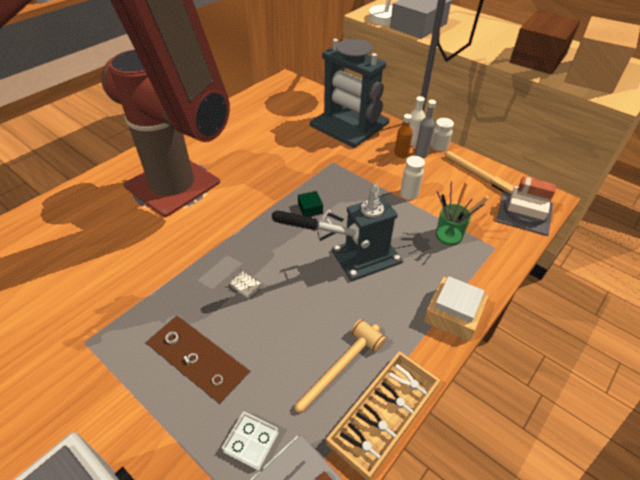

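View pics/side0.png

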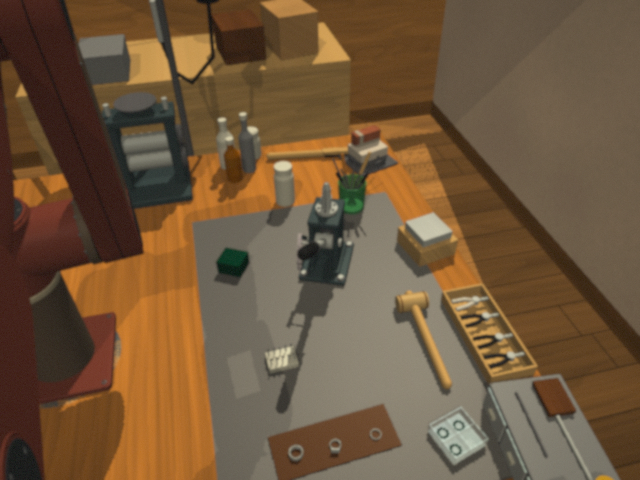

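The scene view shows the pad's rings at about (172,338), (191,358) and (217,380), the mandrel at (374,195) and the grip at (295,220). The side view has the rings at (296,452), (335,445) and (376,434), the mandrel at (326,197) and the grip at (308,250).

```bash
python3 - <<'E'
from h import *
cs={n:cap(n) for n in ['scene','side']}
def tri(a,b):
    A=[];B=[]
    for n,p in (('scene',a),('side',b)):
        d=ray(cs[n],*p); d/=np.linalg.norm(d); M=np.eye(3)-np.outer(d,d); A.append(M);B.append(M@cs[n]['xyz'])
    x=np.linalg.lstsq(np.vstack(A),np.hstack(B),rcond=None)[0]; return x.round(1)
def dep(n,p): 
    P=pts(cs[n]); return P[int(p[1]),int(p[0])].round(1)
for nm,a,b in [('r1',(172,338),(296,452)),('r2',(191,358),(335,445)),('r3',(217,380),(376,434)),('nose',(376,186),(326,185)),('gripcap',(275,216),(307,252)),]:
    print(nm,tri(a,b),dep('scene',a),dep('side',b))
# point clouds: stretcher top, handle (black, z>60)
for n in cs:
    c=cs[n];P=pts(c);col=c['color'].astype(int)
    near=(P[...,0]>250)&(P[...,0]<850)&(P[...,1]>-700)&(P[...,1]<300)
    for z0,z1 in [(140,158),(158,172),(172,182),(182,200),(200,225),(225,245)]:
        m=near&(P[...,2]>z0)&(P[...,2]<z1); print(n,z0,m.sum(),np.median(P[m],0).round(1),P[m].min(0).round(),P[m].max(0).round())
    b=near&(col.max(-1)<45)&(P[...,2]>120); print('black',b.sum(),np.median(P[b],0).round(1),P[b].min(0).round(),P[b].max(0).round())
    hsv=cv2.cvtColor(c['color'],cv2.COLOR_BGR2HSV)
    br=near&(P[...,2]<12)&(hsv[...,0]<18)&(hsv[...,1]>90)&(hsv[...,2]<140)
    nl,l,s,ce=cv2.connectedComponentsWithStats(br.astype(np.uint8)); k=1+s[1:,4].argmax(); q=P[l==k]; print('pad',s[k],cv2.minAreaRect(q[:,:2].astype(np.float32)),np.median(q[:,2]))
c=cs['side']; cv2.imwrite('pics/zoom.png',np.hstack([cv2.resize(c['color'][400:480,260:410],(600,320),interpolation=2)]))
a=cv2.resize(cs['scene']['color'][310:410,140:260],(480,400),interpolation=2)
b=cv2.resize(c['color'][400:480,260:410],(300,160),interpolation=2); b=cv2.copyMakeBorder(b,0,240,0,0,0); cv2.imwrite('pics/zoom.png',np.hstack([a,b]))
E
```

```text
r1 [ 433.9 -325.6    5.4] [ 432.9 -325.     4.4] [ 434.1 -325.3    3.7]
r2 [ 505.  -330.1    6.4] [ 501.8 -328.3    1.7] [ 505.6 -329.6    3.8]
r3 [ 584.2 -326.9    4.3] [ 583.  -325.8    2.8] [ 584.6 -327.2    3.4]
nose [611.9 156.  231.9] [614.8 151.6 238.6] [609.9 144.7 237.7]
gripcap [519.4 -68.  245.2] [519.7 -68.1 246. ] [519.8 -66.9 243.7]
scene 140 387 [617.7  94.5 148.9] [ 525. -564.  140.] [664. 180. 158.]
scene 158 2052 [ 603.6 -568.6  168. ] [ 531. -657.  158.] [667. 208. 172.]
scene 172 1022 [ 603.4 -594.7  180.6] [ 549. -653.  172.] [657. 175. 182.]
scene 182 685 [ 596.9 -595.4  183.1] [ 539. -646.  182.] [648. 152. 200.]
scene 200 299 [544.2 -14.2 212. ] [523. -64. 200.] [624. 161. 225.]
scene 225 263 [529.  -47.3 234.7] [506. -73. 225.] [622. 157. 245.]
black 841 [558.5  90.6 161.9] [512. -71. 120.] [663. 177. 250.]
pad [ 146  316  104   87 3667] ((507.113525390625, -317.9667053222656), (230.79563903808594, 91.84239959716797), 3.427830219268799) 3.4461794799454992
side 140 198 [571.7  94.6 151.7] [524.  42. 140.] [660. 173. 158.]
side 158 635 [601.6 123.4 164.9] [527.   4. 158.] [661. 207. 172.]
side 172 195 [603.  137.3 175.7] [550.  -6. 172.] [634. 167. 182.]
side 182 110 [599.7 135.1 190.9] [536. -33. 182.] [618. 146. 200.]
side 200 149 [600.7 136.8 211. ] [524. -61. 200.] [620. 158. 225.]
side 225 217 [521.1 -60.  236.8] [501. -75. 225.] [618. 154. 245.]
black 436 [552.8   2.6 188.4] [504. -75. 120.] [658. 171. 249.]
pad [ 268  404  133   76 5187] ((506.771240234375, -320.8899841308594), (230.89157104492188, 92.43611145019531), 3.133303642272949) 3.2643560331736126
```

View pics/zoom.png

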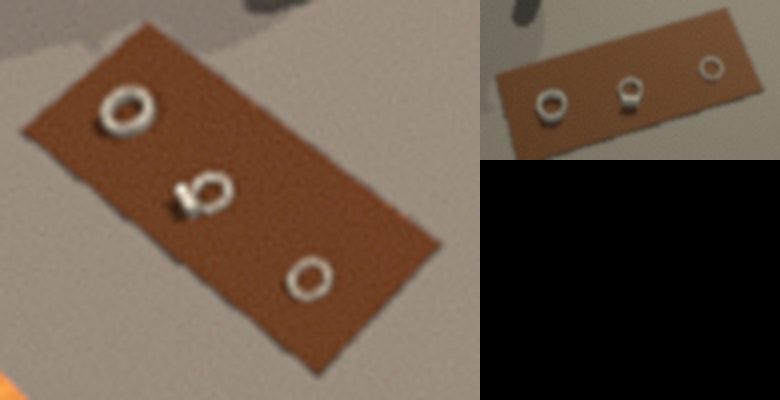

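The zoomed picture shows the thickest, tallest ring as the left one, at scene pixel (172,338), which puts it near (434,-325). The signet is in the middle and the thin band is on the right. I'll turn the tool to the handle's yaw and move towards the band.

```bash
python3 -m jog '[[[0,0,0],[0,0,-1],1],[[0,0,0],[0,0,-1],1],[[0,0,0],[0,0,-1],1],[[0,0,0],[0,0,-1],1],[[0,0,0],[0,0,-1],1],[[0,0,0],[0,0,-1],1],[[0,0,0],[0,0,-1],1],[[0,0,0],[0,0,-1],1],[[0,0,0],[0,0,-1],1],[[0,0,0],[0,0,-1],1],[[0,0,0],[0,0,-1],1],[[0,0,0],[0,0,-1],1],[[0,0,0],[0,0,-1],1]]'
python3 -m jog '[[[1,0.45,0],[0,0,0],0.6],[[1,0.45,0],[0,0,0],0.6],[[1,0.45,0],[0,0,0],0.6],[[1,0.45,0],[0,0,0],0.6],[[1,0.45,0],[0,0,0],0.6],[[1,0.45,0],[0,0,0],0.6],[[1,0.45,0],[0,0,0],0.6],[[1,0.45,0],[0,0,0],0.6],[[1,0.45,0],[0,0,0],0.6],[[1,0.45,0],[0,0,0],0.6],[[0,0,0],[0,0,0],0.6],[[0,0,0],[0,0,0],0.6]]'
cat >> h.py <<'E'
def tool():
    s=bot.get_state(); return np.array(s['ee_pos']),rot(s['orientation'])
def togo(p):
    e,T=tool(); print('tool-frame go',(T.T@(np.array(p)-e)).round(2),'mm; shares',(T.T@(np.array(p)-e)/30).round(3),'ee',e.round(1),'x-yaw',np.degrees(np.arctan2(T[1,0],T[0,0])).round(2),'z',T[:,2].round(3))
E
python3 - <<'E'
from h import *
c=cap('wrist'); e,T=tool(); print('cam fwd in tool',(T.T@c['R'][:,2]).round(3),'off',(T.T@(np.array(c['xyz'])-e)).round(1))
print('band px',proj(c,[434,-325,8])); togo([434,-325,150]); cv2.imwrite('pics/w1.png',c['color'])
E
```

```text
t: 1.33
ee_pos: [161.1, -603.8, 256.1]
orientation: [-0.0, 0.833, 0.553, 0.0]
contact_force: [0.1, -0.5, 0.5]
grip_width: 0.999
grasp_force: 0.0
t: 2.33
ee_pos: [403.9, -379.4, 256.3]
orientation: [-0.0, 0.833, 0.553, -0.0]
contact_force: [0.0, -0.3, -0.4]
grip_width: 0.602
grasp_force: 0.0
cam fwd in tool [-0.316  0.002  0.949] off [  83.1   -0.7 -117. ]
band px [324.30615267 125.16661001]
tool-frame go [ 63.03   6.88 106.25] mm; shares [2.101 0.229 3.542] ee [ 403.1 -380.3  256.3] x-yaw 67.05 z [-0. -0. -1.]
```

View pics/w1.png

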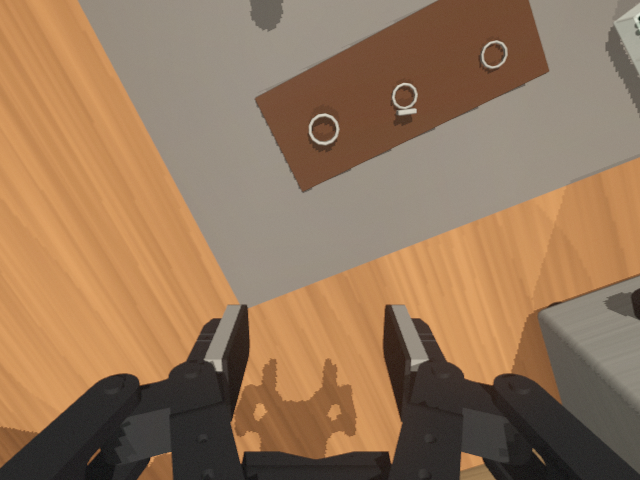

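The wrist view shows the band at (323,129), close to the predicted (324,125). The signet is at (405,97) and the thin ring at (494,54). I'll move closer and measure the band again.

```bash
python3 -m jog '[[[0.5,0.05,0.8],[0,0,0],0.6],[[0.5,0.05,0.8],[0,0,0],0.6],[[0.5,0.05,0.8],[0,0,0],0.6],[[0.5,0.05,0.8],[0,0,0],0.6],[[0,0,0],[0,0,0],0.6],[[0,0,0],[0,0,0],0.6]]'
cat > band.py <<'E'
from h import *
def ring(c,guess):
    u,v=proj(c,guess); hsv=cv2.cvtColor(c['color'],cv2.COLOR_BGR2HSV)
    m=((hsv[...,1]<70)&(hsv[...,2]>130)).astype(np.uint8)
    k=np.zeros_like(m); cv2.circle(k,(int(u),int(v)),55,1,-1); m&=k
    cn,_=cv2.findContours(m,cv2.RETR_EXTERNAL,cv2.CHAIN_APPROX_NONE); b=max(cn,key=cv2.contourArea); hull=cv2.convexHull(b)
    return cv2.fitEllipse(b),cv2.minEnclosingCircle(b),m
E
python3 - <<'E'
from band import *
c=cap('wrist'); el,ci,m=ring(c,[434,-325,8]); print(el,ci, c['f'])
print('top-plane centre',onz(c,*el[0],13).round(2),'mid',onz(c,*el[0],8.5).round(2))
P=pts(c); print('depth heights on ring',np.percentile(P[m>0][:,2],[5,50,95]).round(1), 'scene/side xy')
q=P[(m>0)&(P[...,2]>10.5)]; print((q.min(0)+q.max(0))/2,len(q), np.ptp(q,axis=0))
cv2.imwrite('pics/w2.png',c['color']); togo([434,-325,31])
E
```

```text
t: 2.88
ee_pos: [430.5, -327.7, 158.9]
orientation: [-0.002, 0.834, 0.551, -0.001]
contact_force: [-1.0, 0.4, 0.3]
grip_width: 0.598
grasp_force: 0.0
((319.9506530761719, 227.40087890625), (38.29743957519531, 39.337188720703125), 179.3098602294922) ((319.9305725097656, 227.35360717773438), 20.06352424621582) 415.2486127227777
top-plane centre [ 432.81 -326.24   13.  ] mid [ 432.31 -327.51    8.5 ]
depth heights on ring [ 3.1 11.4 13.2] scene/side xy
[ 440.74004528 -295.94296325  143.24598173] 370 [ 42.70587891  87.47464753 265.41465281]
tool-frame go [  4.79   0.93 129.71] mm; shares [0.16  0.031 4.324] ee [ 431.3 -329.   160.7] x-yaw 66.9 z [-0. -0. -1.]
```

View pics/w2.png

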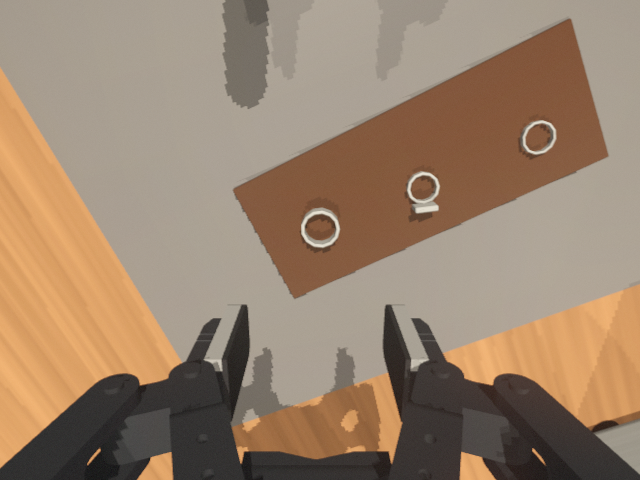

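The band sits at (320,227) in this view, upright and round, with its centre near (433,-326) and its top at about z 13. I'll descend around it and grip.

```bash
python3 -m jog '[[[0.07,0.02,0.9],[0,0,0],0.55],[[0,0,0.9],[0,0,0],0.55],[[0,0,0.9],[0,0,0],0.55],[[0,0,0.8],[0,0,0],0.55],[[0,0,0.5],[0,0,0],0.55],[[0,0,0.33],[0,0,0],0.55],[[0,0,0],[0,0,0],0.55],[[0,0,0],[0,0,0],0.2],[[0,0,0],[0,0,0],0.2],[[0,0,0],[0,0,0],0.2],[[0,0,0],[0,0,0],0.2],[[0,0,0],[0,0,0],0.2],[[0,0,0],[0,0,0],0.2]]' 25
python3 - <<'E'
from h import *
c=cap('wrist'); togo([433,-326,30]); cv2.imwrite('pics/w3.png',c['color'])
E
```

```text
t: 4.02
ee_pos: [434.3, -327.7, 32.4]
orientation: [0.002, 0.834, 0.552, 0.0]
contact_force: [-2.0, -2.5, 7.3]
grip_width: 0.277
grasp_force: 24.9
tool-frame go [ 1.04 -1.9   2.41] mm; shares [ 0.035 -0.063  0.08 ] ee [ 434.3 -327.7   32.4] x-yaw 66.96 z [ 0.002 -0.003 -1.   ]
```

View pics/w3.png

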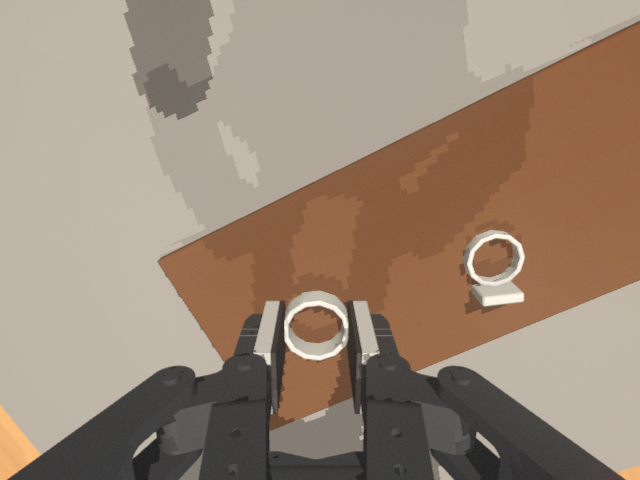

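The band is held between the pads at (316,325) and the signet at (495,265) is untouched. I'll lift it and measure the band in the hand.

```bash
python3 -m jog '[[[0,0,-0.3],[0,0,0],0.2],[[0,0,-1],[0,0,0],0.2],[[0,0,-1],[0,0,0],0.2],[[0,0,-1],[0,0,0],0.2],[[0,0,-1],[0,0,0],0.2],[[0,0,-1],[0,0,0],0.2],[[0,0,-1],[0,0,0],0.2],[[0,0,-1],[0,0,0],0.2],[[0,0,-1],[0,0,0],0.2],[[0,0,-1],[0,0,0],0.2],[[0,0,-0.7],[0,0,0],0.2],[[0,0,0],[0,0,0],0.2],[[0,0,0],[0,0,0],0.2]]'
python3 - <<'E'
from h import *
c=cap('wrist'); e,T=tool(); togo([612,152,330])
P=(pts(c)-e)@T   # tool frame
m=(np.abs(P[...,0])<25)&(np.abs(P[...,1])<12)&(P[...,2]>5)&(P[...,2]<40)
q=P[m]; print(len(q),q.min(0).round(1),q.max(0).round(1),np.percentile(q[:,2],[2,20,50,80,98]).round(1))
top=q[q[:,2]<np.percentile(q[:,2],5)+2.5]; print('rim',len(top),top.min(0).round(1),top.max(0).round(1))
# where along x for the central columns
k=m&(np.abs(P[...,1])<3); r=P[k]; v=np.where(k)[0]
for a,b in zip(v,r.round(1)): 
    if a%2==0 and abs(b[1])<.6: print(a,b)
cv2.imwrite('pics/w4.png',cv2.resize(c['color'][250:420,220:420],(800,680))[:600])
E
```

```text
t: 5.15
ee_pos: [433.7, -326.2, 332.6]
orientation: [0.002, 0.834, 0.552, 0.0]
contact_force: [0.1, 0.1, -0.4]
grip_width: 0.283
grasp_force: 24.6
tool-frame go [509.64 -22.43   0.65] mm; shares [16.988 -0.748  0.022] ee [ 433.2 -325.8  330.6] x-yaw 66.96 z [ 0. -0. -1.]
2386 [-13.6 -12.    5.1] [12.8 12.  27.8] [ 8.4 18.1 19.4 23.5 26.7]
rim 152 [-10.5 -12.    5.1] [12.2 11.9 15.1]
290 [12.   0.1 27.2]
290 [12.6  0.5 26. ]
292 [11.5 -0.3 26.5]
292 [12.3  0.1 24.9]
292 [12.1  0.5 25.3]
294 [12.  -0.3 23.9]
294 [12.1  0.1 23.5]
294 [12.1  0.4 23.6]
296 [12.2 -0.3 21.8]
296 [11.8  0.1 22.6]
296 [12.2  0.4 21.8]
298 [12.4 -0.3 19.6]
298 [12.2  0.  20. ]
298 [12.1  0.4 20.2]
300 [12.2 -0.3 18.4]
300 [11.9  0.  18.9]
300 [12.   0.4 18.9]
302 [11.9 -0.3 17.4]
302 [11.2  0.  18.8]
302 [11.6  0.4 18.1]
304 [10.6 -0.3 18.4]
304 [10.7  0.  18.1]
304 [10.7  0.4 18.3]
344 [-10.7  -0.3  25.1]
344 [-10.4   0.1  24.7]
344 [-10.8   0.5  25.3]
346 [-11.1  -0.3  24.3]
346 [-11.5   0.1  25. ]
346 [-11.1   0.5  24.4]
348 [-10.9  -0.3  22.7]
348 [-10.5   0.1  22. ]
348 [-11.4   0.5  23.4]
350 [-11.2  -0.3  21.7]
350 [-11.6   0.1  22.3]
350 [-11.    0.5  21.4]
352 [-11.5  -0.3  20.8]
352 [-11.3   0.1  20.5]
352 [-11.5   0.5  20.8]
354 [-11.4  -0.3  19.2]
354 [-11.6   0.1  19.6]
354 [-11.2   0.4  19. ]
356 [-12.   -0.3  18.9]
356 [-11.7   0.1  18.5]
356 [-11.7   0.4  18.4]
358 [-12.4  -0.3  18.1]
358 [-12.5   0.1  18.3]
358 [-12.6   0.4  18.4]
```

View pics/w4.png

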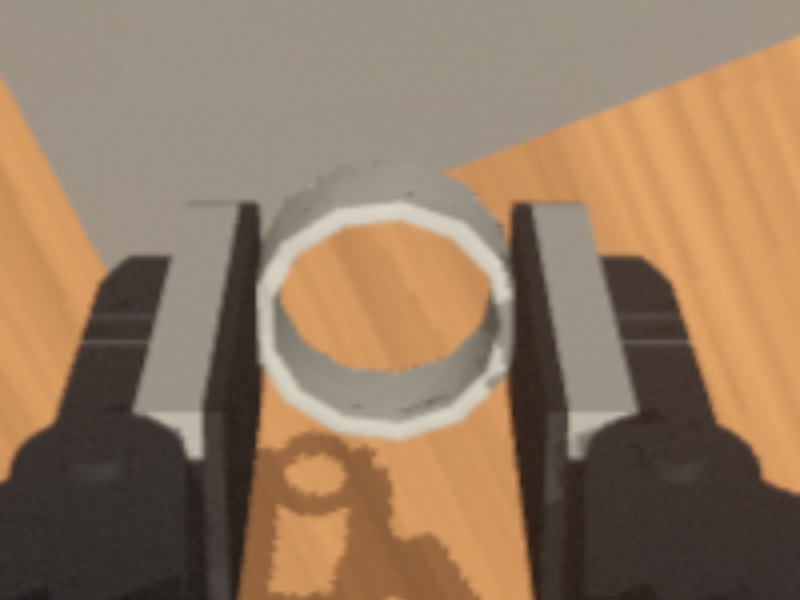

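The band is level in the hand: the rim is at tool z of about 18.3, x is within ±12.4 and it is centred between the pads. I'll carry it toward the mandrel, stopping short to measure.

```bash
python3 -m jog '[[[0.5,0,0],[0,0,0],0.2],[[1,-0.05,0],[0,0,0],0.2],[[1,-0.05,0],[0,0,0],0.2],[[1,-0.05,0],[0,0,0],0.2],[[1,-0.05,0],[0,0,0],0.2],[[1,-0.05,0],[0,0,0],0.2],[[1,-0.05,0],[0,0,0],0.2],[[1,-0.05,0],[0,0,0],0.2],[[1,-0.05,0],[0,0,0],0.2],[[1,-0.05,0],[0,0,0],0.2],[[1,-0.05,0],[0,0,0],0.2],[[1,-0.05,0],[0,0,0],0.2],[[1,-0.05,0],[0,0,0],0.2],[[1,-0.05,0],[0,0,0],0.2],[[1,-0.05,0],[0,0,0],0.2],[[1,-0.05,0],[0,0,0],0.2],[[0.3,0,0],[0,0,0],0.2],[[0,0,0],[0,0,0],0.2],[[0,0,0],[0,0,0],0.2]]'
python3 - <<'E'
from h import *
c=cap('wrist'); e,T=tool(); togo([612,152,330]); W=pts(c)
P=W
near=np.hypot(P[...,0]-612,P[...,1]-152)<45
for z0,z1 in [(170,180),(200,209),(209,228),(228,236),(236,246)]:
    m=near&(P[...,2]>z0)&(P[...,2]<z1); 
    if m.sum()>5: q=P[m]; print(z0,z1,len(q),np.median(q,0).round(1),((q.min(0)+q.max(0))/2).round(1),np.ptp(q,axis=0).round(1))
print(proj(c,[612,152,240]),proj(c,[612,152,205]))
cv2.imwrite('pics/w5.png',c['color'])
E
```

```text
t: 6.78
ee_pos: [597.4, 118.6, 328.6]
orientation: [-0.001, 0.834, 0.552, -0.002]
contact_force: [-0.9, -0.1, -0.4]
grip_width: 0.28
grasp_force: 24.6
tool-frame go [37.01  0.   -0.93] mm; shares [ 1.234  0.    -0.031] ee [597.5 117.9 329.1] x-yaw 66.94 z [-0.002 -0.001 -1.   ]
170 180 3073 [614.3 157.  175.4] [609.7 149.9 175.1] [51.2 51.6  9.7]
200 209 385 [612.5 156.7 204.2] [609.5 151.4 204.6] [24.8 21.9  8.7]
209 228 243 [611.9 157.2 221.2] [609.6 149.8 218.5] [19.6 19.9 19. ]
228 236 436 [611.4 153.9 231.7] [609.5 150.1 232. ] [18.9 19.1  7.9]
236 246 479 [610.  150.5 239. ] [609.9 150.4 238.5] [13.6 13.9  5. ]
[318.54211448 195.0485376 ] [318.28325499 181.93955356]
```

View pics/w5.png

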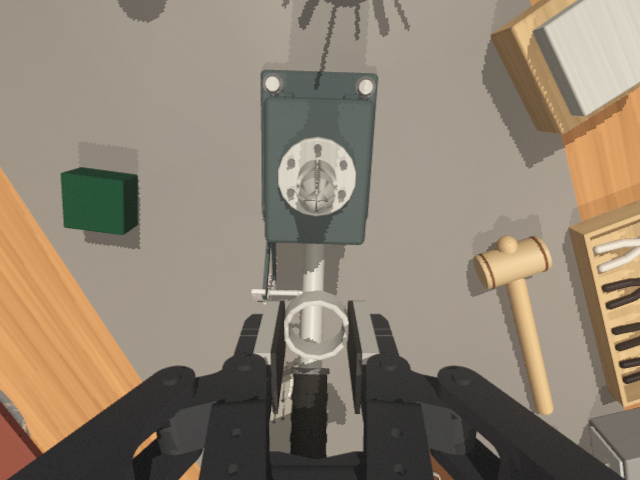

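The wrist view shows the mandrel at (317,190) on its flange at (317,177), the held band at (316,330) and the black grip below it at (310,410). I'll get the band-to-mandrel offset within this one view.

```bash
cat > rel.py <<'E'
from h import *
from scipy.optimize import least_squares
def fit(q,r):
    s=least_squares(lambda a:np.hypot(q[:,0]-a[0],q[:,1]-a[1])-r,q[:,:2].mean(0),loss='soft_l1'); return s.x
def rel(zax=None):
    c=cap('wrist'); e,T=tool(); P=(pts(c)-e)@T; W=pts(c)
    m=(np.abs(P[...,0])<15)&(np.abs(P[...,1])<13)&(P[...,2]>16.5)&(P[...,2]<19.5)
    r=np.hypot(P[...,0],P[...,1]); q=P[m&(r>9)&(r<13.6)]
    b=fit(q,11.87); print('rim fit',b.round(2),len(q),'z',np.median(q[:,2]).round(2))
    d=np.hypot(W[...,0]-609.8,W[...,1]-150.1)
    f=W[(d<30)&(W[...,2]>170)&(W[...,2]<180)]; z=np.median(f[:,2])
    if len(f)>500:
        x,y=((f.min(0)+f.max(0))/2)[:2]; M=T.T@(np.array([x,y,z])-e); print('flange ctr tool',M.round(2),'z',z.round(1),np.ptp(f,axis=0).round(1))
    n=W[(d<9)&(W[...,2]>236)&(W[...,2]<243)]; 
    if len(n)>50:
        N=T.T@(np.r_[((n.min(0)+n.max(0))/2)[:2],np.median(n[:,2])]-e); print('nose tool',N.round(2),len(n),np.median(n[:,2]).round(1)); print('band->axis (nose)',(N[:2]-b).round(2))
    togo([609.8,150.1,232.3]); return c
E
python3 -c "
from rel import *
rel()"
```

```text
rim fit [ 1.03 -0.62] 43 z 18.85
flange ctr tool [ 34.67  -1.45 154.21] z 175.4 [51.3 51.2  9.9]
nose tool [34.6  -1.68 90.57] 477 239.0
band->axis (nose) [33.57 -1.07]
tool-frame go [34.82 -1.47 97.26] mm; shares [ 1.161 -0.049  3.242] ee [597.6 117.6 329.6] x-yaw 66.89 z [-0.002 -0.001 -1.   ]
```

```bash
python3 -m jog '[[[0.6,-0.02,0],[0,0,0],0.2],[[0.54,-0.01,0],[0,0,0],0.2],[[0,0,0.9],[0,0,0],0.2],[[0,0,0.9],[0,0,0],0.2],[[0,0,0],[0,0,0],0.2],[[0,0,0],[0,0,0],0.2]]'
python3 - <<'E'
from rel import *
c=rel(); cv2.imwrite('pics/w6.png',cv2.resize(c['color'][230:380,220:420],(800,600)))
E
```

```text
t: 7.38
ee_pos: [609.5, 149.1, 274.7]
orientation: [-0.001, 0.835, 0.551, -0.002]
contact_force: [-0.1, 0.3, -0.2]
grip_width: 0.28
grasp_force: 24.6
rim fit [ 0.47 20.97] 36 z 17.57
flange ctr tool [  0.49  -1.22 101.57] z 175.4 [51.5 50.8 10. ]
nose tool [-1.57 -1.44 37.8 ] 328 239.1
band->axis (nose) [ -2.04 -22.41]
tool-frame go [ 0.3  -1.02 44.64] mm; shares [ 0.01  -0.034  1.488] ee [610.6 149.4 276.9] x-yaw 66.86 z [-0.001 -0.    -1.   ]
```

View pics/w6.png

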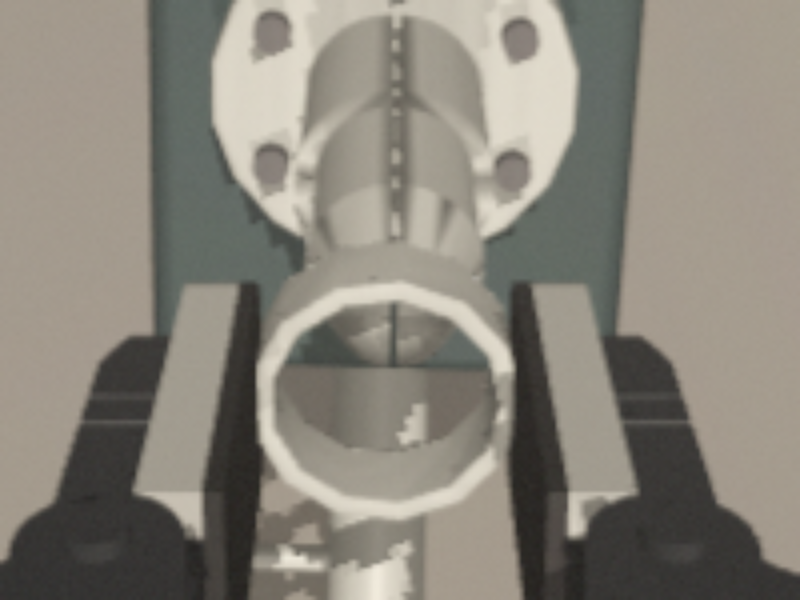

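The crop shows the band rim centred at (386,400) with the nose at (395,340) inside it, so the axis is about 0.9 mm toward +y. I'll shift by that much and lower slowly while watching the force.

```bash
python3 -m jog '[[[0.01,0.03,0],[0,0,0],0.2],[[0,0,0.25],[0,0,0],0.2],[[0,0,0.25],[0,0,0],0.2],[[0,0,0.2],[0,0,0],0.2],[[0,0,0],[0,0,0],0.2],[[0,0,0],[0,0,0],0.2]]'; python3 -m jog '[[[0,0,0.15],[0,0,0],0.2],[[0,0,0.15],[0,0,0],0.2],[[0,0,0],[0,0,0],0.2],[[0,0,0],[0,0,0],0.2]]'; python3 - <<'E'
from rel import *
c=cap('wrist'); cv2.imwrite('pics/w7.png',cv2.resize(c['color'][230:380,220:420],(800,600)))
E
```

```text
t: 7.93
ee_pos: [611.3, 150.5, 254.5]
orientation: [-0.0, 0.834, 0.552, -0.001]
contact_force: [-1.7, -0.1, -0.3]
grip_width: 0.28
grasp_force: 24.6
t: 8.27
ee_pos: [611.3, 150.4, 245.5]
orientation: [-0.0, 0.834, 0.551, -0.001]
contact_force: [-2.0, -0.9, -1.8]
grip_width: 0.277
grasp_force: 24.6
```

View pics/w7.png

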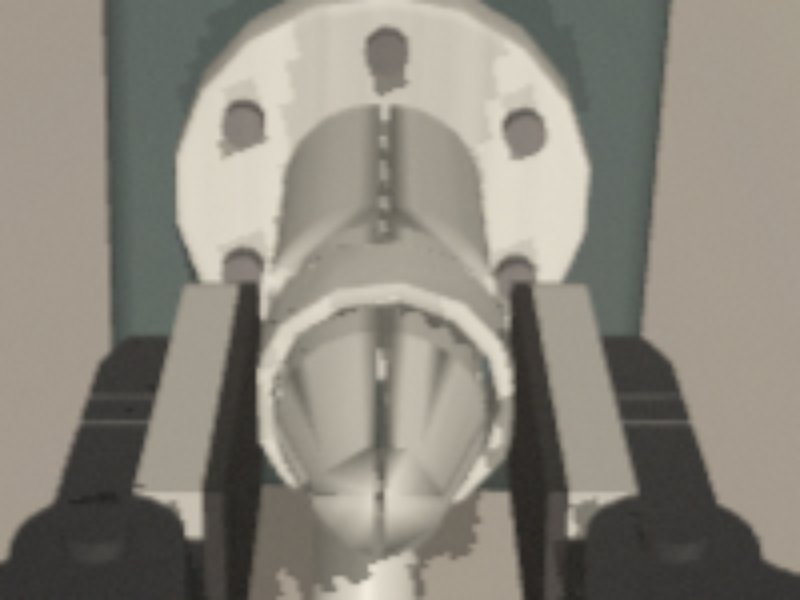

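The band is threaded on the mandrel: the mandrel's centre is at 381 and the band's at 385 in the crop. I'll nudge it -0.4 mm in y and lower it to the step.

```bash
python3 -m jog '[[[0,-0.013,0.15],[0,0,0],0.2],[[0,0,0.15],[0,0,0],0.2],[[0,0,0.07],[0,0,0],0.2],[[0,0,0],[0,0,0],0.2],[[0,0,0],[0,0,0],0.2]]'; python3 -m jog '[[[0,0,0.05],[0,0,0],0.2],[[0,0,0],[0,0,0],0.2],[[0,0,0],[0,0,0],0.2]]'
```

```text
t: 8.73
ee_pos: [611.2, 150.6, 234.8]
orientation: [-0.0, 0.834, 0.551, -0.0]
contact_force: [-2.1, -2.4, -0.5]
grip_width: 0.279
grasp_force: 24.7
t: 8.98
ee_pos: [611.3, 150.6, 233.8]
orientation: [0.0, 0.834, 0.552, -0.0]
contact_force: [-2.7, -1.6, 1.2]
grip_width: 0.281
grasp_force: 24.8
```

```bash
python3 -m jog '[[[0,0,0.04],[0,0,0],0.2],[[0,0,0],[0,0,0],0.2],[[0,0,0],[0,0,0],0.2]]'; python3 -m jog '[[[0,0,0.03],[0,0,0],0.2],[[0,0,0],[0,0,0],0.2],[[0,0,0],[0,0,0],0.2]]'
```

```text
t: 9.23
ee_pos: [611.4, 150.6, 233.5]
orientation: [0.0, 0.834, 0.552, 0.0]
contact_force: [-5.0, -3.7, 5.1]
grip_width: 0.282
grasp_force: 25.2
t: 9.48
ee_pos: [611.4, 150.6, 233.3]
orientation: [0.0, 0.834, 0.552, 0.0]
contact_force: [-6.9, -3.3, 8.0]
grip_width: 0.278
grasp_force: 25.6
```

The band has touched the step at z ≈ 233, as expected. I'll release, rise and check.

```bash
python3 -m jog '[[[0,0,0],[0,0,0],0.5],[[0,0,0],[0,0,0],0.5],[[0,0,0],[0,0,0],0.5],[[0,0,0],[0,0,0],0.5],[[0,0,-0.3],[0,0,0],0.6],[[0,0,-1],[0,0,0],0.6],[[0,0,-1],[0,0,0],0.6],[[-0.4,0,-1],[0,0,0],0.6],[[-0.4,0,0],[0,0,0],0.6],[[0,0,0],[0,0,0],0.6],[[0,0,0],[0,0,0],0.6]]'; python3 - <<'E'
from rel import *
c=cap('wrist'); W=pts(c); d=np.hypot(W[...,0]-609.8,W[...,1]-150.1)
m=(d<16)&(d>10.3)&(W[...,2]>207)&(W[...,2]<220); q=W[m]; print(len(q),np.percentile(q[:,2],[5,25,50,75,95]).round(1)); t=q[q[:,2]>212]; print('rim ctr',((t.min(0)+t.max(0))/2).round(1),np.ptp(t,axis=0).round(1))
A=np.c_[t[:,:2]-t[:,:2].mean(0),np.ones(len(t))]; print('rim slope',np.linalg.lstsq(A,t[:,2],rcond=None)[0].round(3))
u,v=proj(c,[609.8,150.1,214]).astype(int); print(u,v); cv2.imwrite('pics/w8.png',cv2.resize(c['color'][max(v-75,0):v+75,u-100:u+100],(800,600)))
for n in ['scene','side']:   # handle points
    k=cap(n); P=pts(k); b=(k['color'].max(-1)<50)&(P[...,2]>150)&(P[...,2]<255); dd=np.array([-.392,-.920]); h=(P[...,:2]-[609.8,150.1])@dd; l=(P[...,:2]-[609.8,150.1])@np.array([-dd[1],dd[0]]); g=b&(h>140)&(h<240)&(abs(l)<35); 
    print(n,g.sum(),'lat by h',[(a,np.median(l[g&(abs(h-a)<8)]).round(1), np.percentile(l[g&(abs(h-a)<8)],[3,97]).round(1), np.percentile(P[g&(abs(h-a)<8)][:,2],95).round(1)) for a in (155,175,195,215)])
E
```

```text
t: 10.4
ee_pos: [602.0, 128.4, 330.9]
orientation: [0.0, 0.834, 0.551, 0.0]
contact_force: [0.5, 0.8, 0.1]
grip_width: 0.597
grasp_force: 0.0
382 [208.7 212.2 213.  213.6 214.2]
rim ctr [610.5 151.6 213.7] [25.5 23.8  3.3]
rim slope [-9.00000e-03 -2.00000e-02  2.13262e+02]
314 207
scene 458 lat by h [(155, np.float64(6.4), array([-8.9, 11.3]), np.float64(201.3)), (175, np.float64(5.9), array([-7.5, 10.8]), np.float64(216.9)), (195, np.float64(5.6), array([-7.9,  9.8]), np.float64(231.3)), (215, np.float64(5.1), array([-5.3,  9.6]), np.float64(243.5))]
side 203 lat by h [(155, np.float64(6.6), array([-3.5, 10.2]), np.float64(199.4)), (175, np.float64(3.9), array([-4.6,  8.5]), np.float64(215.7)), (195, np.float64(5.4), array([-4.5,  7.9]), np.float64(224.7)), (215, np.float64(4.1), array([-6.7,  7.3]), np.float64(242.3))]
```

View pics/w8.png

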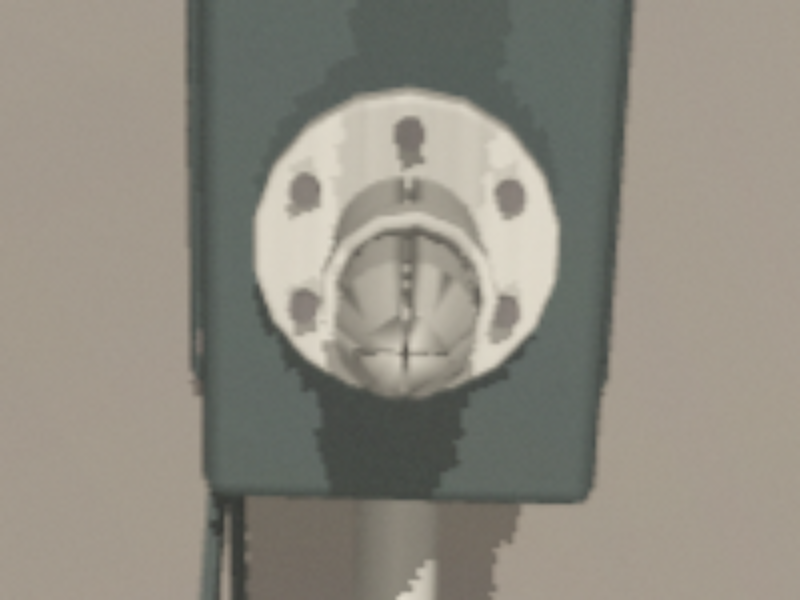

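The band sits flat on the step: the rim is level at z ≈ 213.5, round the mandrel at crop (408,300). The handle is still up and the gripper is clear. Next I'll go over the grip, straddle it and close.

```bash
python3 -m jog '[[[-0.92,0,0],[0,0,0],0.7],[[-0.92,0,0],[0,0,0],0.7],[[-0.92,0,0],[0,0,0],0.7],[[-0.92,0,0],[0,0,0],0.7],[[-0.92,0,0],[0,0,0],0.7],[[-0.92,0,0],[0,0,0],0.7],[[0,0,0.9],[0,0,0],0.7],[[0,0,0.9],[0,0,0],0.7],[[0,0,0.9],[0,0,0],0.7],[[0,0,0.9],[0,0,0],0.7],[[0,0,0.33],[0,0,0],0.7],[[0,0,0],[0,0,0],0.7],[[0,0,0],[0,0,0],0.7]]'; python3 - <<'E'
from h import *
togo([536.9,-24.1,213.3])
E
```

```text
t: 11.63
ee_pos: [537.0, -23.4, 212.6]
orientation: [-0.001, 0.834, 0.552, -0.001]
contact_force: [-0.4, 0.7, 0.2]
grip_width: 0.704
grasp_force: 0.0
tool-frame go [-0.64  0.17 -0.73] mm; shares [-0.021  0.006 -0.024] ee [537.  -23.4 212.6] x-yaw 66.96 z [-0.001  0.    -1.   ]
```

```bash
python3 -m jog '[[[0,0,0],[0,0,0],0.2],[[0,0,0],[0,0,0],0.2],[[0,0,0],[0,0,0],0.2],[[0,0,0],[0,0,0],0.2],[[0,0,0],[0,0,0],0.2],[[0,0,0],[0,0,0],0.2],[[0,0,0],[0,0,0],0.2]]' 50; python3 -c "
import numpy as np
a=.6-np.linspace(0,.6,9); x=190*np.cos(a); z=190*np.sin(a); print(np.c_[-np.diff(x)/30,-np.diff(z)/30].round(3))"
```

```text
t: 12.22
ee_pos: [531.1, -23.0, 212.8]
orientation: [-0.005, 0.834, 0.552, -0.006]
contact_force: [-28.2, 1.3, 12.1]
grip_width: 0.291
grasp_force: 47.9
[[-0.253  0.402]
 [-0.222  0.42 ]
 [-0.19   0.435]
 [-0.157  0.448]
 [-0.123  0.459]
 [-0.089  0.467]
 [-0.053  0.472]
 [-0.018  0.475]]
```

The gripper closed on the bar but was pulled about 6 mm sideways (28 N). I'll relieve that first.

```bash
python3 -m jog '[[[0,-0.1,0],[0,0,0],0.2],[[0,-0.1,0],[0,0,0],0.2],[[0,0,0],[0,0,0],0.2],[[0,0,0],[0,0,0],0.2]]'; python3 - <<'E'
from h import *
c=cap('wrist'); cv2.imwrite('pics/w9.png',c['color']); togo([536.9,-24.1,213.3])
E
```

```text
t: 12.55
ee_pos: [531.2, -21.6, 214.9]
orientation: [0.0, 0.834, 0.551, -0.0]
contact_force: [-5.8, -1.1, 4.7]
grip_width: 0.286
grasp_force: 49.2
tool-frame go [-0.02  6.22  1.59] mm; shares [-0.001  0.207  0.053] ee [531.2 -21.6 214.9] x-yaw 66.93 z [-0.    -0.001 -1.   ]
```

View pics/w9.png

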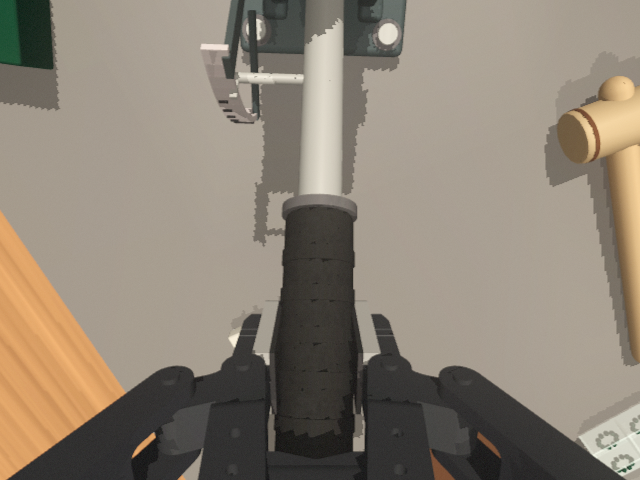

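The pads straddle the rubber grip squarely at (316,330) and the residual force is small. I'll bring the handle down along its arc, half way first.

```bash
python3 -m jog '[[[-0.13,0,0.2],[0,0,0],0.2],[[-0.12,-0.01,0.2],[0,0,0],0.2],[[-0.11,0,0.21],[0,0,0],0.2],[[-0.11,0,0.21],[0,0,0],0.2],[[-0.1,-0.01,0.22],[0,0,0],0.2],[[-0.09,0,0.22],[0,0,0],0.2],[[-0.08,0,0.22],[0,0,0],0.2],[[-0.08,-0.01,0.22],[0,0,0],0.2],[[0,0,0],[0,0,0],0.2]]'
```

```text
t: 13.35
ee_pos: [521.0, -44.0, 163.3]
orientation: [-0.0, 0.835, 0.551, 0.0]
contact_force: [-8.4, 0.5, 9.8]
grip_width: 0.287
grasp_force: 49.6
```

```bash
python3 -m jog '[[[-0.06,-0.01,0.23],[0,0,0],0.2],[[-0.06,0,0.23],[0,0,0],0.2],[[-0.05,0,0.23],[0,0,0],0.2],[[-0.04,0,0.23],[0,0,0],0.2],[[-0.03,-0.01,0.24],[0,0,0],0.2],[[-0.02,0,0.24],[0,0,0],0.2],[[-0.01,0,0.24],[0,0,0],0.2],[[0,0,0.23],[0,0,0],0.2],[[0,0,0],[0,0,0],0.2],[[0,0,0],[0,0,0],0.2]]'; python3 - <<'E'
from h import *
d0=np.array([-.392,-.920])
for n in ['wrist','scene','side']:
    c=cap(n); P=pts(c); col=c['color'].astype(int)
    h=(P[...,:2]-[609.8,150.1])@d0; l=(P[...,:2]-[609.8,150.1])@np.array([.92,-.392])
    g=(P[...,2]>60)&(P[...,2]<160)&(abs(l+h*.03)<16)
    print(n,[(a,(g&(abs(h-a)<6)).sum(),np.percentile(P[g&(abs(h-a)<6)][:,2],[50,95]).round(1)) for a in (85,105,125,150,165,180,255,265) if (g&(abs(h-a)<6)).sum()>5])
    if n=='side': cv2.imwrite('pics/s2.png',cv2.resize(c['color'][150:350,220:440],(660,600)))
togo([520,-60,106.7]); print(bot.get_state()['contact_force'])
E
```

```text
t: 14.18
ee_pos: [517.6, -51.3, 108.0]
orientation: [0.0, 0.834, 0.551, -0.0]
contact_force: [-10.0, -0.3, 12.4]
grip_width: 0.29
grasp_force: 51.6
wrist [(125, np.int64(3174), array([107.9, 109.7])), (150, np.int64(2599), array([108.2, 110. ])), (165, np.int64(3383), array([108.8, 115.2])), (180, np.int64(3210), array([112.7, 114.6])), (255, np.int64(1061), array([112.7, 115.3])), (265, np.int64(8), array([105.7, 106.9]))]
scene [(85, np.int64(37), array([105.9, 109.9])), (105, np.int64(38), array([106.6, 110.6])), (125, np.int64(32), array([106.6, 109.9])), (150, np.int64(36), array([107. , 110.3])), (165, np.int64(33), array([107.5, 115.5])), (180, np.int64(50), array([110.3, 115.8])), (255, np.int64(62), array([113. , 116.5])), (265, np.int64(64), array([112.3, 116.6]))]
side [(255, np.int64(53), array([113.4, 116.5])), (265, np.int64(61), array([113.4, 116.9]))]
tool-frame go [-7.1   5.58  1.55] mm; shares [-0.237  0.186  0.052] ee [517.7 -51.3 108.2] x-yaw 66.89 z [-0. -0. -1.]
[-10.19655828  -1.43428522  11.98861848]
```

View pics/s2.png

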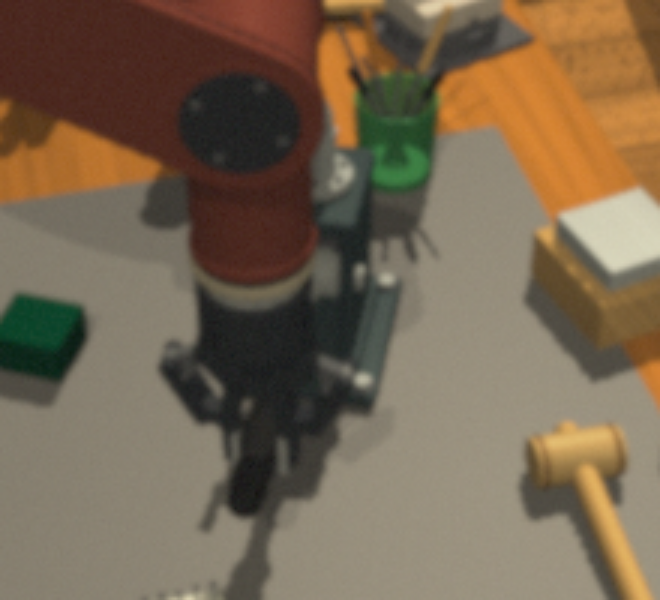

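The side view shows the gripper holding the handle out at (250,470), with the wax and mallet undisturbed. The bar's top is at z ≈ 108–110 all along, so it is level to within about 0.02 rad. I'll hold for a moment, check the band, and hand in.

```bash
python3 -m jog '[[[0,0,0],[0,0,0],0.2],[[0,0,0],[0,0,0],0.2],[[0,0,0],[0,0,0],0.2],[[0,0,0],[0,0,0],0.2],[[0,0,0],[0,0,0],0.2],[[0,0,0],[0,0,0],0.2],[[0,0,0],[0,0,0],0.2],[[0,0,0],[0,0,0],0.2],[[0,0,0],[0,0,0],0.2],[[0,0,0],[0,0,0],0.2]]'; python3 - <<'E'
from h import *
c=cap('scene'); W=pts(c); d=np.hypot(W[...,0]-609.8,W[...,1]-150.1); q=W[(d<18)&(d>10.8)&(W[...,2]>207)&(W[...,2]<230)]
print(len(q),np.percentile(q[:,2],[5,50,95]).round(1) if len(q) else '')
print(bot.finish_job())
E
```

```text
t: 15.17
ee_pos: [517.7, -51.3, 108.3]
orientation: [0.0, 0.834, 0.551, -0.0]
contact_force: [-10.3, -0.8, 12.4]
grip_width: 0.288
grasp_force: 51.6
76 [207.9 215.5 228.3]
the job is handed in; nothing more can be done
None
```

The wide band sits flat on the mandrel's step, and I handed the job in at about 15 s with the gripper still holding the handle level (bar level to within about 0.02 rad, about 12 N upward on the tool); no verdict was returned.

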